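# Read the code label of the sample in the vice

## Robot

A 7-joint arm with a two-finger parallel gripper is mounted at the origin on a cart in front of the work surface, level with it; the furniture and walls round the work are solid. World frame = base frame: x ahead of the robot, y to its left, z up, the work surface at z = 0. Lengths are in mm, angles in rad, forces in N, time in s.
With the tool pointing down it reaches from about 400 to 900 mm from the base axis. Payload 5.5 kg.
Tool frame: the origin (TCP) lies midway between the tips of the shut fingers; the grasp point (between the pads) lies 19 mm behind it; x points along the fingers, z is the direction in which the jaws open and shut, and the axes are right-handed (so a half turn about x gives the same grasp; the last joint's range is limited). The gripper opens to 85 mm and grips with 20 to 120 N. Pads are 22 mm wide; open, the fingers measure 114 mm over their backs; the gripper's body (76 mm by 85 mm) begins 54 mm behind the grasp point. The pads swing forward as they close: fully open they stand 13 mm farther back than shut.
Start: joints at [-0.892, 0.501, -0.427, 1.55, 0.221, 1.138, -0.21], TCP at [262.513, 594.632, 231.31] pointing down, gripper open.
Joint ranges: [-2.88, 2.88], [-0.31, 2.03], [-1.54, 1.56], [0.2, 2.42], [-1.41, 4.55], [0.19, 2.02], [-2.57, 2.57]. Speed limits (rad/s): [2.57, 2.57, 3.14, 3.14, 3.14, 3.14, 3.14].

## Interface

Orientations are given as a rotation vector (axis times angle).
In Python, from bench import arm, get_image, camera_info gives the robot as it stands.
- The arm moves only by the tool step_arm, never from a script. Its argument "targets" is one flat list of numbers, 5 for each row, row after row: the opening in per cent of the stroke, from 0 (shut) to 100 (fully open), then the shift along the tool's x, y, z in mm, then the turn about the tool's x in degrees. A call has 1 to 12 rows; each row shifts and turns the commanded pose from where the row before left it, along the tool's axes as they then stand; what a row does not reach is not made up. A row lasts 1/8 s, in which the tool goes at most 62.5 mm and 10.7 degrees, less where a joint would pass 70% of its speed; a pose out of reach is approached as far as the arm can. A call is refused whole if a number of a shift passes 62.5 or a number of a turn 10.7, either way. A call with a gripper value outside its range is refused whole. The fingers move at their own pace and stop on an object; "force" is the grip in N (left out, the last holds). Time passes only in rows, so rows that do not move let the fingers close. It gives the time, the measured TCP pose, the force and the opening at its end, in the units of the state.
- arm.state(): the state, without advancing time (a new reading comes with each control period).
- get_image(name): name is "scene" or "top" or "wrist"; returns (picture, depth): 384x512x3 uint8, red, green, blue; 384x512 float32, mm along the optical axis (not along the pixel's ray), 0 where there is no reading.
- camera_info(name): a dict with "vfov" (degrees; the focal length in pixels is half the picture's height over the tangent of half this angle, whatever the lens; pixels are square), "cx", "cy" (the principal point, pixels), "world_from_camera" (4x4, takes a point from camera to world coordinates); the wrist camera has in their place "mount" (4x4, takes a point from camera to tool coordinates, whose origin is the TCP and whose axes are the tool frame's). Camera axes: x right, y down, z forward; pixel columns grow to the right and rows downward; lengths in mm; the calibration is good to about 2 mm. A picture is of the moment at which its call begins: read the wrist's pose just before it. camera_info takes no time and is no camera call.
- arm.job_done(): hands the job in, once; it reports no verdict.
The state is a dict: "time_s": time; "q": joint angles; "joint_velocities": joint speeds; "effort": joint torques, N m; "position": TCP position; "eef_rot": TCP orientation; "ft_force": force on the tool from outside, world axes, zero at the start; "wrist_torque": the same for the moment, N m; "width": finger opening in mm.
Only numpy, scipy, OpenCV 4.12 (cv2) and the standard library are available. Lean on these libraries where they do the work, as an engineer would, in place of code of your own. Each camera call takes 0.05 s, during which the arm holds its last target.

## Task

Pick up the hand-held code reader and point its nose straight at the code label on the steel sample that is clamped upright in the vice: level, square on and centred, with the nose 5 to 10 cm in front of the label. Hold it still there for two seconds to read the code, without bumping the sample or the vice, then lay the reader down gently, flat and right way up, in the grey tray, and let go.

Things in the scene. Friction and masses are not known exactly. Their poses are not given: they have to be found in the camera images.
- reader_center (a point): Centre of the loose hand-held code reader: a straight box-shaped tool 149 mm long, 44 mm high, flat underside. The point is 22 mm above the underside, 75 mm behind the nose, on the line of sight. x axis: along the line of sight, out of the nose; z: out of its top. The grey grip is 34 mm wide (y), from 74 mm behind the point to 30 mm ahead; then a black head 42 mm wide with a window in its end.
- label (a point): Centre of the code label, 24 mm square, white, black-patterned, upright on a steel block (44 mm wide, top 97 mm above the bench) in a small vice, both fixed. The point is 80 mm above the bench. x axis: level, into the block (the reader looks along it from the -x side); z up. The vice is 60 mm wide, jaws 56 mm high, and reaches 21 mm in front of the label. Labels lying flat are not meant.
- tray_floor (a point): Middle of the inner floor of the empty, shallow grey sample tray, fixed; 3 mm above the bench. Outside it is 150 mm along its x axis and 240 mm along its y axis; walls 3 mm thick, 18 mm high above the bench; z axis up.

How it is judged (in metres and radians):
On the way:
1. the held reader looks square on (15 degrees) at the label, its sight line within 15 mm of the label's centre each way, nose 30 to 130 mm in front, still for 1 s (y of label in the frame of reader_center between -0.015 and 0.015 m and z of label in the frame of reader_center between -0.015 and 0.015 m and x of label in the frame of reader_center between 0.105 and 0.205 m and x of reader_center in the frame of label below 0 m and angle between the x axis of reader_center and the x axis of label, either way round below 0.26 rad and angle between the z axis of reader_center and the z axis of label, either way round below 0.26 rad and linear speed of reader below 0.02 m/s and angular speed of reader below 0.15 rad/s and contact force between the fingers and reader above 0.5 N), for 1 s.
At the end, for the whole second after the job is handed in: The reader lies at rest on the tray's floor, flat (within 6 degrees) and right way up, its centre at 22 mm (plus 6, minus 7) above the tray's floor and within 60 mm (tray's x) and 100 mm (tray's y) of the tray's middle, released (x of reader_center in the frame of tray_floor between -0.06 and 0.06 m and y of reader_center in the frame of tray_floor between -0.1 and 0.1 m and z of reader_center in the frame of tray_floor between 0.015 and 0.028 m and angle between reader_center's own z axis and vertical below 0.1 rad and linear speed of reader below 0.02 m/s and contact force between the fingers and reader below 0.05 N); the robot touches nothing.
It fails at once if the reader bumps the sample or the vice (more than 2 N) (contact force between reader and sample above 2 N).
It fails at once if the reader is dropped or thrown: faster than 0.7 m/s while not held (linear speed of reader above 0.7 m/s and contact force between the fingers and reader below 0.05 N).
It also fails if it takes over 45 s, if anything falls off the work surface, if the arm or the gripper's body presses on something with over 40 N, if the wrist force passes 120 N, or if a joint passes its speed limit or range.

## Working session

There is one attempt and no reset: what is moved stays moved. The work goes in short steps, Python scripts to look and compute and a tool call to move; the robot and the scene stay as the last step left them, time stands still between calls to the robot, and variables do not carry over. Pictures are saved under pics/ and viewed, and the job is handed in when it is done.

Besides the shell and the picture viewer there is one more tool, called by a JSON object that holds its "name" and its "arguments", one argument or row to a line. step_arm: Moves the arm, as the interface text tells. Its arguments: {"type":"object","properties":{"targets":{"type":"array"},"force":{"type":"number"}},"required":["targets"]}

```bash
mkdir -p pics; ls
cat > h.py <<'E'
import numpy as np,cv2
from bench import arm,get_image,camera_info
from scipy.spatial.transform import Rotation as R
def tool():
    s=arm.state();T=np.eye(4);T[:3,:3]=R.from_rotvec(s["eef_rot"]).as_matrix();T[:3,3]=s["position"];return T
def grab(n):
    T=tool();im,d=get_image(n);ci=camera_info(n)
    W=np.array(ci["world_from_camera"]) if "world_from_camera" in ci else T@np.array(ci["mount"])
    f=192/np.tan(np.radians(ci["vfov"])/2)
    return im,d,W,f,ci["cx"],ci["cy"]
def cloud(g):
    im,d,W,f,cx,cy=g
    v,u=np.mgrid[0:384,0:512]
    p=np.stack([(u-cx)/f*d,(v-cy)/f*d,d],-1)
    return p@W[:3,:3].T+W[:3,3]
def save(im,n): cv2.imwrite("pics/"+n,im[:,:,::-1])
E
python3 - <<'E'
from h import *
print(arm.state())
for n in("scene","top"):
    g=grab(n);save(g[0],n+"0.png");np.savez(n+"0.npz",im=g[0],d=g[1],W=g[2],k=np.array(g[3:]))
    print(n,g[2].round(3).tolist(),g[3:],camera_info(n))
print(camera_info("wrist"),arm.state()["time_s"])
E
```

```text
pics
{'time_s': 0.0, 'q': array([-0.89179162,  0.50183664, -0.42677693,  1.551449  ,  0.22079505,
        1.13827707, -0.21029859]), 'joint_velocities': array([ 0.00051851, -0.00115263, -0.00200569,  0.00171362, -0.00115648,
        0.00078969,  0.0021335 ]), 'effort': array([-1.35042883e-04, -5.69494236e+01, -5.81580967e+00, -2.80942512e+01,
        1.07367762e-02,  1.17508354e-02, -1.98769470e-05]), 'position': array([262.32155232, 593.96797056, 230.26551073]), 'eef_rot': array([-0.89875691,  1.37935457,  0.89712751]), 'ft_force': array([0.94391839, 0.64539834, 0.48699601]), 'wrist_torque': array([0.0163801 , 0.00556024, 0.0432809 ]), 'width': 85.30217507291252}
scene [[-0.704, -0.456, 0.544, 51.919], [-0.71, 0.475, -0.52, 526.817], [-0.022, -0.752, -0.659, 658.308], [0.0, 0.0, 0.0, 1.0]] (np.float64(411.9241173732384), 260.15630126853074, 189.91237383074045) {'vfov': 49.980948334268994, 'cx': 260.15630126853074, 'cy': 189.91237383074045, 'world_from_camera': array([[-7.03978519e-01, -4.56433820e-01,  5.44134555e-01,
         5.19186648e+01],
       [-7.09895271e-01,  4.75424740e-0
[... 590 characters left out ...]
11e+02],
       [-9.99724780e-01, -2.21209907e-02, -7.81193770e-03,
         7.87982174e+01],
       [ 1.16038899e-02, -1.76865879e-01, -9.84166556e-01,
         9.04527555e+02],
       [ 0.00000000e+00,  0.00000000e+00,  0.00000000e+00,
         1.00000000e+00]])}
{'vfov': 69.35052610529188, 'cx': 259.38376297130213, 'cy': 190.91341917353782, 'mount': array([[-1.42432061e-04, -3.02058331e-01,  9.53289434e-01,
        -1.42069092e+02],
       [-1.41305310e-04, -9.53289428e-01, -3.02058350e-01,
         7.73616702e+01],
       [ 9.99999980e-01, -1.77727652e-04,  9.30965315e-05,
        -8.80374586e-01],
       [ 0.00000000e+00,  0.00000000e+00,  0.00000000e+00,
         1.00000000e+00]])} 0.1
```

View pics/scene0.png

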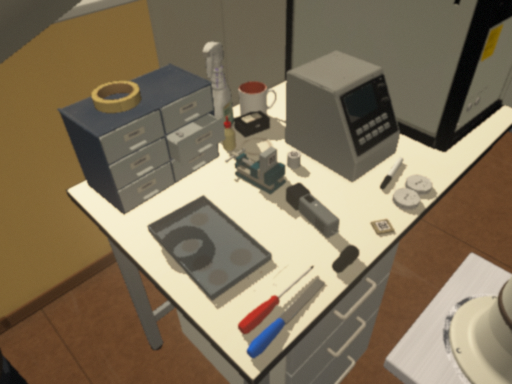

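View pics/top0.png

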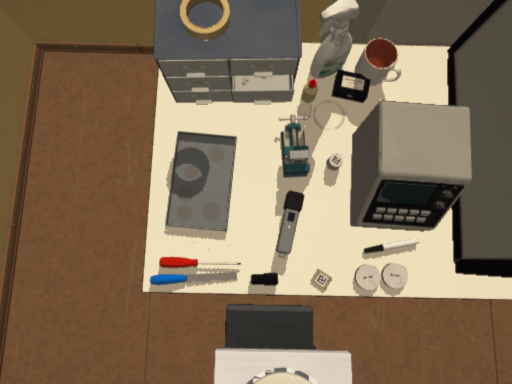

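Scene shows the tray on the left, the teal vice in the middle at (260,165) and the reader at (312,208). In the top view, the reader is at (290,225) with its head at (293,200), the vice at (295,150) and the tray at (202,182). I'll zoom in and measure.

Run:
```python
from h import *
L=lambda n:(lambda z:(z["im"],z["d"],z["W"],*z["k"]))(np.load(n+"0.npz"))
s=L("scene");t=L("top")
a=cv2.resize(s[0][130:240,220:350],None,fx=5,fy=5,interpolation=cv2.INTER_CUBIC)
save(a,"sz.png")
a=cv2.resize(t[0][105:265,250:350],None,fx=3.7,fy=3.7,interpolation=cv2.INTER_CUBIC);save(a,"tz.png")
P=cloud(t)
# height map
m=np.zeros((384,512),bool);m[185:262,270:312]=1
pts=P[m&(P[...,2]>30)&(P[...,2]<60)]
print("reader",len(pts),np.percentile(pts[:,2],[5,50,95]))
# reader axis via minAreaRect
r=cv2.minAreaRect(pts[:,:2].astype(np.float32));print(r,cv2.boxPoints(r))
m[:]=0;m[110:182,275:318]=1
pts=P[m&(P[...,2]>88)&(P[...,2]<105)];r=cv2.minAreaRect(pts[:,:2].astype(np.float32));print("blocktop",len(pts),np.median(pts,0),cv2.boxPoints(r))
pts=P[m&(P[...,2]>48)&(P[...,2]<65)];r=cv2.minAreaRect(pts[:,:2].astype(np.float32));print("jaws",len(pts),np.median(pts,0),cv2.boxPoints(r))
m[:]=0;m[125:240,160:245]=1
pts=P[m&(P[...,2]>10)&(P[...,2]<30)];r=cv2.minAreaRect(pts[:,:2].astype(np.float32));print("tray rim",len(pts),r,cv2.boxPoints(r),np.median(pts[:,2]))
print("bench z",np.median(P[240:290,200:240,2]))
```

```text
reader 964 [38.71067625 43.32775624 46.16015784]
((450.43780517578125, -9.316471099853516), (41.84776306152344, 149.9788055419922), 77.59066009521484) [[372.70395   -13.6367   ]
 [519.17883   -45.866325 ]
 [528.17163    -4.9962425]
 [381.69678    27.233383 ]]
blocktop 182 [597.84239353 -22.97681425  96.29770778] [[586.1462     -3.0211875]
 [590.00226   -47.227036 ]
 [611.3194    -45.367542 ]
 [607.4633     -1.1616936]]
jaws 396 [587.2655315  -20.93829079  55.48214892] [[566.87006     3.0553389]
 [571.5468    -56.36024  ]
 [636.4139    -51.25436  ]
 [631.7371      8.161221 ]]
tray rim 502 ((552.6100463867188, 207.59466552734375), (150.74041748046875, 240.2821807861328), 85.97049713134766) [[427.46967 140.85312]
 [667.1579  123.96844]
 [677.7504  274.3362 ]
 [438.0622  291.2209 ]] 17.021103984454214
bench z 0.29772231901421264
```

View pics/sz.png

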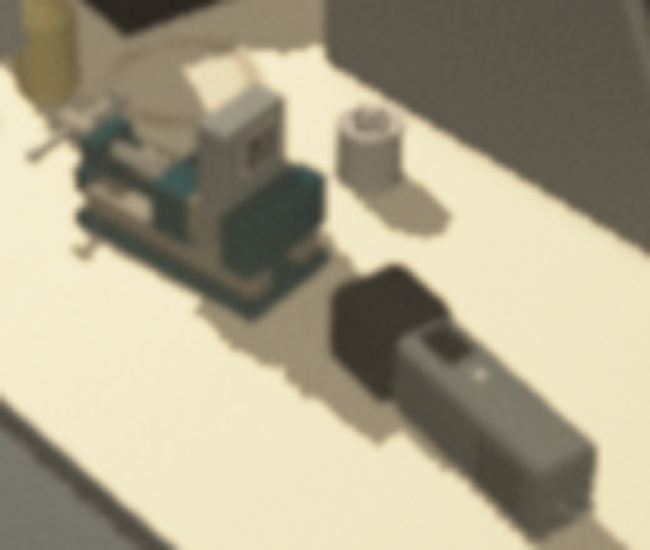

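View pics/tz.png

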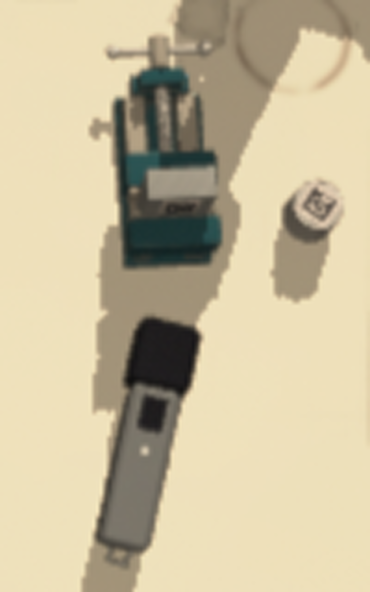

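Top-view masks give the reader centre at about (450,-9) with yaw -12°, the block front at about (588,-25) with yaw about +5°, and the tray at (553,208) with yaw -4°. Next is the label's position on the block face, then the move deltas.

Run:
```python
from h import *
L=lambda n:(lambda z:(z["im"],z["d"],z["W"],*z["k"]))(np.load(n+"0.npz"))
s=L("scene");P=cloud(s)
m=np.zeros((384,512),bool);m[135:190,255:290]=1
# face points
for v in range(148,170,3): print(v,[tuple(P[v,u].round(0).astype(int))+(int(s[0][v,u].sum()//3),) for u in range(260,280,3)])
u0,v0=220+52.4,130+30.
n=np.array([np.cos(.084),np.sin(.084),0]);c=np.array([588,-25,80])
im,d,W,f,cx,cy=s
r=W[:3,:3]@[(u0-cx)/f,(v0-cy)/f,1];o=W[:3,3]
print("label",o+r*(n@(c-o))/(n@r))
T=tool();print(T.round(4))
```

```text
148 [(np.int64(719), np.int64(-114), np.int64(1), 202), (np.int64(712), np.int64(-119), np.int64(2), 213), (np.int64(708), np.int64(-126), np.int64(1), 203), (np.int64(606), np.int64(-35), np.int64(97), 157), (np.int64(601), np.int64(-39), np.int64(98), 154), (np.int64(595), np.int64(-44), np.int64(98), 188), (np.int64(682), np.int64(-147), np.int64(3), 225)]
151 [(np.int64(709), np.int64(-104), np.int64(1), 155), (np.int64(607), np.int64(-16), np.int64(98), 186), (np.int64(601), np.int64(-20), np.int64(99), 152), (np.int64(598), np.int64(-26), np.int64(97), 145), (np.int64(592), np.int64(-31), np.int64(98), 134), (np.int64(590), np.int64(-38), np.int64(95), 103), (np.int64(673), np.int64(-138), np.int64(1), 221)]
154 [(np.int64(603), np.int64(-2), np.int64(99), 132), (np.int64(598), np.int64(-7), np.int64(99), 147), (np.int64(595), np.int64(-13), np.int64(97), 145), (np.int64(589), np.int64(-17), np.int64(98), 117), (np.int64(589), np.int64(-27), np.int64(93), 100), (np.int64(587), np.int64(-35), np.int64(89), 101), (np.int64(664), np.int64(-128), np.int64(1), 222)]
157 [(np.int64(6
[... 1332 characters left out ...]
nt64(57), 60), (np.int64(580), np.int64(-39), np.int64(56), 57)]
169 [(np.int64(605), np.int64(-3), np.int64(54), 95), (np.int64(595), np.int64(-3), np.int64(59), 91), (np.int64(589), np.int64(-7), np.int64(60), 88), (np.int64(588), np.int64(-15), np.int64(56), 74), (np.int64(582), np.int64(-20), np.int64(57), 59), (np.int64(577), np.int64(-25), np.int64(56), 58), (np.int64(571), np.int64(-29), np.int64(57), 59)]
label [588.22869726 -27.71617988  75.36141316]
[[-8.000000e-04 -9.148000e-01  4.038000e-01  2.623200e+02]
 [-1.600000e-03  4.038000e-01  9.148000e-01  5.940276e+02]
 [-1.000000e+00  0.000000e+00 -1.800000e-03  2.303568e+02]
 [ 0.000000e+00  0.000000e+00  0.000000e+00  1.000000e+00]]
```

{"name": "step_arm", "arguments": {
  "targets": [100,0,-34.5,-39.5,0,100,0,-34.5,-39.5,0,100,0,-34.5,-39.5,0,100,0,-34.5,-39.5,0,100,0,-34.5,-39.5,0,100,0,-34.5,-39.5,0,100,0,-34.5,-39.5,0,100,0,-34.5,-39.5,0,100,0,-34.5,-39.5,0,100,0,-34.5,-39.5,0,100,0,-34.5,-39.5,0,100,0,-34.5,-39.5,0]
}}

```text
time_s: 1.6
position: [449.8, -7.8, 231.2]
eef_rot: [-0.898, 1.378, 0.898]
ft_force: [0.7, 0.1, -0.3]
width: 85.2
```

{"name": "step_arm", "arguments": {
  "targets": [100,20,0,0,-5.7,100,20,0,0,-5.7,100,0,0,0,0,100,0,0,0,0,100,0,0,0,0]
}}

```text
time_s: 2.22
position: [450.4, -6.0, 192.1]
eef_rot: [-1.048, 1.303, 1.047]
ft_force: [-0.8, 0.0, -0.2]
width: 85.3
```

Run:
```python
from h import *
T=tool();print(T.round(4));s=arm.state();print(s["q"],s["time_s"])
g=grab("wrist");save(g[0],"w1.png");P=cloud(g)
k=P[(P[...,2]>38)&(P[...,2]<52)&(abs(P[...,0]-450)<100)&(abs(P[...,1]+9)<60)]
print(len(k));
k=k[k[:,0]<555]
r=cv2.minAreaRect(k[:,:2].astype(np.float32));print(r,cv2.boxPoints(r))
```

```text
[[ 1.500000e-03 -9.764000e-01  2.158000e-01  4.504307e+02]
 [ 0.000000e+00  2.158000e-01  9.764000e-01 -6.022800e+00]
 [-1.000000e+00 -1.500000e-03  4.000000e-04  1.921268e+02]
 [ 0.000000e+00  0.000000e+00  0.000000e+00  1.000000e+00]]
[ 0.02356171  0.16429469 -0.07650134  2.08155368  0.01609052  0.89476501
  1.29132618] 2.225
4211
((448.3661804199219, -10.950504302978516), (41.139278411865234, 147.1826171875), 78.44847869873047) [[372.14642  -16.366919]
 [516.34784  -45.840096]
 [524.58594   -5.53409 ]
 [380.38452   23.939087]]
```

View pics/w1.png

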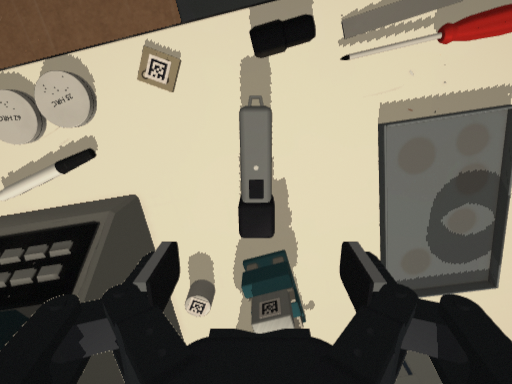

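The wrist view shows the reader at (257,165), in line with the jaws, and the label visible at (268,308) on the block's front face. Going down to grasp.

{"name": "step_arm", "arguments": {
  "targets": [80,31,0,-2,0,80,31,0.5,-2,0,80,31,0.5,0,0,80,31,0,0,0,80,31,0,0,0,80,15,0,0,0,80,10,0,0,0,80,6,0,0,0,80,0,0,0,0,80,0,0,0,0],
  "force": 50
}}

```text
time_s: 3.52
position: [448.5, -9.9, 5.9]
eef_rot: [-1.048, 1.303, 1.047]
ft_force: [-0.8, -0.2, -0.4]
width: 68.3
```

{"name": "step_arm", "arguments": {
  "targets": [0,0,0,0,0,0,0,0,0,0,0,0,0,0,0,0,0,0,0,0,0,0,0,0,0,0,0,0,0,0,0,0,0,0,0,0,0,0,0,0],
  "force": 50
}}

```text
time_s: 4.53
position: [448.4, -9.9, 5.8]
eef_rot: [-1.048, 1.303, 1.048]
ft_force: [-1.4, -0.6, 5.8]
width: 33.6
```

{"name": "step_arm", "arguments": {
  "targets": [0,-8,0,0,0,0,-16,0,0,0,0,-18,0,0,0,0,-16,0,0,0,0,0,-3,-14,0,0,0,-3,-13,0,0,0,0,0,-5,0,0,0,0,-6,0,0,0,0,-6,0,0,0,0,0,0,0,0,0,0,0,0,0,0,0]
}}

```text
time_s: 6.02
position: [447.8, -37.8, 63.1]
eef_rot: [-1.267, 1.171, 1.267]
ft_force: [-1.0, 0.1, -1.2]
width: 33.8
```

```bash
python3 - <<'E'
from h import *
T=tool();print(T.round(4));s=arm.state();print(s["q"],s["ft_force"],s["time_s"])
for n in("wrist","top","scene"):
    g=grab(n);save(g[0],n+"2.png");np.savez(n+"2.npz",im=g[0],d=g[1],W=g[2],k=np.array(g[3:]))
    P=cloud(g)
    print(n)
    k=P[(P[...,2]>90)&(P[...,2]<115)&(P[...,0]>360)&(P[...,0]<540)&(abs(P[...,1]+37)<45)]
    if len(k)>20:
        print("reader top?",len(k),np.percentile(k[:,2],[5,25,50,75,95]))
    k=P[(P[...,2]>63)&(P[...,2]<93)&(P[...,0]>560)&(P[...,0]<600)&(abs(P[...,1]+25)<30)]
    if len(k)>20:
        print("face",len(k),np.median(k,0),np.polyfit(k[:,1],k[:,0],1))
E
python3 -c "
import cv2,numpy as np
a=cv2.imread('pics/top2.png')[100:270,240:350];b=cv2.imread('pics/scene2.png')[120:260,210:360]
cv2.imwrite('pics/z2.png',np.hstack([cv2.resize(a,(330,510)),cv2.resize(b,(450,510))]))"
```

```text
[[-5.000000e-04 -9.969000e-01 -7.840000e-02  4.478097e+02]
 [-1.000000e-04 -7.840000e-02  9.969000e-01 -3.782340e+01]
 [-1.000000e+00  5.000000e-04 -0.000000e+00  6.309630e+01]
 [ 0.000000e+00  0.000000e+00  0.000000e+00  1.000000e+00]]
[ 0.13802986  0.38827832 -0.13147571  2.17048868  0.08970411  0.58817589
  1.5907838 ] [-0.97153859  0.08099655 -1.2173628 ] 6.025
wrist
reader top? 19858 [ 96.62095951  99.87446863 100.654537   101.35836095 110.54263178]
top
reader top? 384 [ 95.06167739  99.05392956 100.60760406 101.88705308 103.80488964]
face 72 [589.17924011 -20.7549368   79.17642685] [9.70983958e-03 5.89979700e+02]
scene
reader top? 754 [ 91.66281403  98.06277575 101.19013712 102.37531911 110.91933669]
face 162 [589.28838244 -17.38975955  78.38112465] [4.37434855e-02 5.91016619e+02]
```

View pics/wrist2.png

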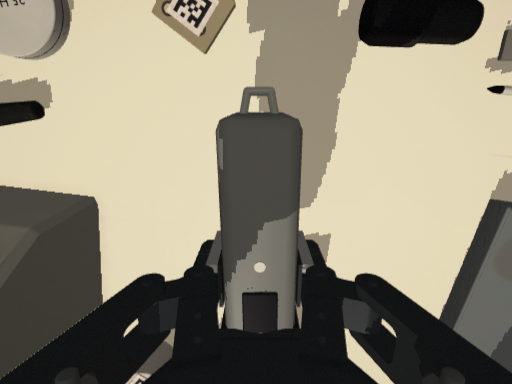

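View pics/z2.png

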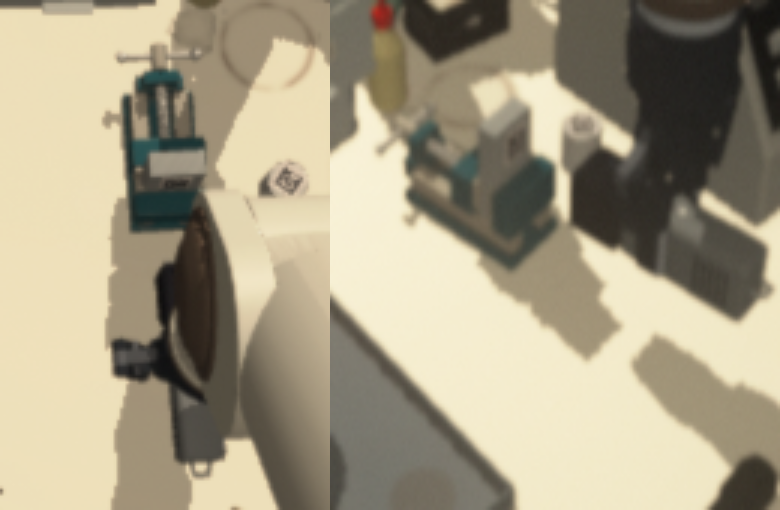

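The wrist view shows the reader straight in the jaws (tail at (258,100), window at (260,310)), and the scene view shows its head facing the block. Its top is at about 100.6 mm, so the sight line is at about 79. I'll check tilt and line.

Run:
```python
from h import *
z=np.load("wrist2.npz");g=(z["im"],z["d"],z["W"],*z["k"]);P=cloud(g)
for a,b in((125,160),(160,200),(200,240)):
    k=P[a:b,235:285].reshape(-1,3);print("top",np.median(k,0))
q=P[125:255,228:292].reshape(-1,3);A=np.c_[q[:,:2]-q[:,:2].mean(0),np.ones(len(q))];c=np.linalg.lstsq(A,q[:,2],rcond=None)[0];print("slopes",c)
# side edges of grip
e=[]
for v in range(140,200,4):
    ok=np.where(P[v,180:340,2]>85)[0]+180
    e.append((P[v,ok[0],:2]+P[v,ok[-1],:2])/2)
e=np.array(e);p=np.polyfit(e[:,0],e[:,1],1);print("axis yaw",np.degrees(np.arctan(p[0])),"y at 588",np.polyval(p,588), "at 448",np.polyval(p,448))
k=P[(P[...,2]>90)&(P[...,2]<110)&(abs(P[...,1]+40)<25)];print("rear x",np.percentile(k[:,0],1))
```

```text
top [384.21426817 -43.53021185 100.71988239]
top [398.63729895 -42.38635975 100.78687441]
top [415.45601715 -41.04449951 100.81410759]
slopes [-5.16571831e-02 -7.56069545e-03  1.01103579e+02]
axis yaw 8.764988784251651 y at 588 -13.621027696802201 at 448 -35.20658228989758
rear x 375.0968103974095
```

The tail, dot and window columns (258–260) coincide with cx = 259.4, so the reader axis is the tool plane. My edge fit (8.8°) disagrees because its edge pixels are mixed-depth; I trust the image columns. Sight line reaches the label plane at y ≈ -27 against a label at -25 to -27. I'll raise 1.5 mm and hold.

{"name": "step_arm", "arguments": {
  "targets": [0,-1.5,0,0,0,0,0,0,1,0,0,0,0,0,0,0,0,0,0,0,0,0,0,0,0,0,0,0,0,0,0,0,0,0,0,0,0,0,0,0,0,0,0,0,0,0,0,0,0,0,0,0,0,0,0,0,0,0,0,0]
}}

```text
time_s: 7.68
position: [447.9, -36.6, 64.8]
eef_rot: [-1.268, 1.17, 1.268]
ft_force: [0.2, -0.5, -2.6]
width: 33.9
```

{"name": "step_arm", "arguments": {
  "targets": [0,0,0,0,0,0,0,0,0,0,0,0,0,0,0,0,0,0,0,0,0,0,0,0,0,0,0,0,0,0,0,0,0,0,0,0,0,0,0,0,0,0,0,0,0,0,0,0,0,0]
}}

```text
time_s: 8.93
position: [447.9, -36.5, 64.8]
eef_rot: [-1.268, 1.17, 1.268]
ft_force: [1.4, -0.5, -1.5]
width: 33.4
```

Run:
```python
from h import *
T=tool();print(T.round(4));s=arm.state();print(abs(s["joint_velocities"]).max(),s["ft_force"],s["time_s"])
g=grab("scene");save(cv2.resize(g[0][110:250,210:370],(800,600)[:2],interpolation=cv2.INTER_CUBIC),"s3.png")
```

```text
[[-0.000000e+00 -9.968000e-01 -7.990000e-02  4.479313e+02]
 [ 0.000000e+00 -7.990000e-02  9.968000e-01 -3.654610e+01]
 [-1.000000e+00  0.000000e+00  0.000000e+00  6.477750e+01]
 [ 0.000000e+00  0.000000e+00  0.000000e+00  1.000000e+00]]
0.0011538401189368894 [ 1.41538935 -0.45890967 -1.53456119] 8.925
```

View pics/s3.png

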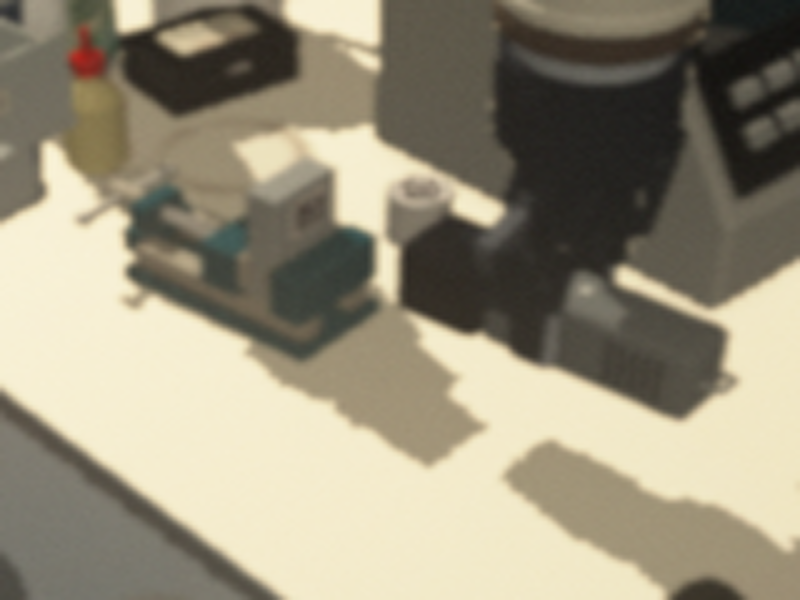

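The head faces the label squarely with a clear gap, and it was held still for over 2 s. Next, the tray.

{"name": "step_arm", "arguments": {
  "targets": [0,-5,0,10,0,0,-5,0,22,0,0,0,0,34,0,0,0,-15,34,0,0,0,-25,34,0,0,0,-25,34,0,0,0,-25,34,0,0,0,-15,22,0,0,0,-6,12,0,0,0,0,0,4.3,0,0,0,0,4.3,0,0,0,0,0]
}}

```text
time_s: 10.48
position: [539.1, 207.1, 74.7]
eef_rot: [-1.158, 1.243, 1.158]
ft_force: [0.6, 1.0, -1.6]
width: 33.7
```

Run:
```python
from h import *
T=tool();print(T.round(4));s=arm.state();print(s["ft_force"],s["time_s"],s["width"])
g=grab("scene");save(g[0],"s4.png");P=cloud(g)
d=T[:3,3]-[552.6,207.6,0];print("rel tray",d)
g=grab("wrist");save(g[0],"w4.png");P=cloud(g);k=P[100:200,240:280].reshape(-1,3);print(np.median(k,0))
```

```text
[[-8.000000e-04 -9.976000e-01  6.980000e-02  5.390573e+02]
 [-8.000000e-04  6.980000e-02  9.976000e-01  2.070572e+02]
 [-1.000000e+00  7.000000e-04 -8.000000e-04  7.473400e+01]
 [ 0.000000e+00  0.000000e+00  0.000000e+00  1.000000e+00]]
[ 0.55159103  0.96097538 -1.60799746] 10.475 33.722807245034055
rel tray [-13.5427156   -0.54275729  74.73397022]
[478.28938389 210.5326425  112.17242234]
```

View pics/s4.png

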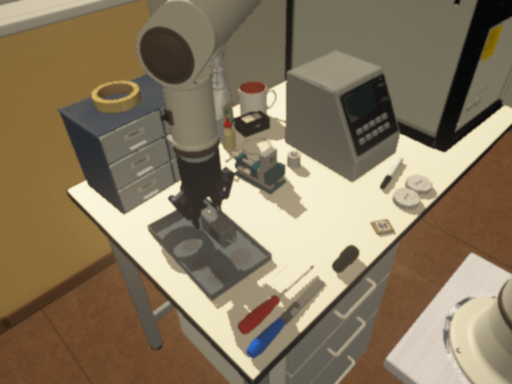

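View pics/w4.png

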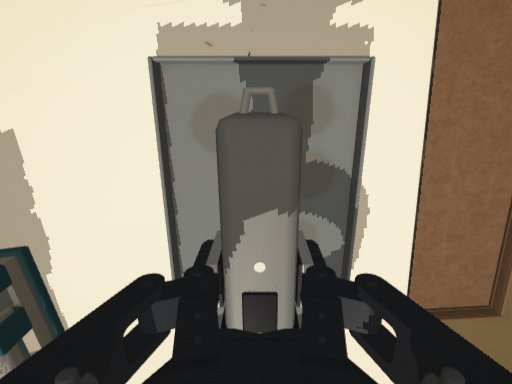

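The wrist view shows the reader (columns 218–301) inside and parallel to the tray walls (150–375). The underside is at about 68 mm and the floor at 3, so it goes down about 65, slow at the end.

{"name": "step_arm", "arguments": {
  "targets": [0,12,0,0,0,0,20,0,0,0,0,15,0,0,0,0,8,0,0,0,0,4,0,0,0,0,2,0,0,0,0,1.5,0,0,0,0,1,0,0,0,0,0,0,0,0,0,0,0,0,0]
}}

```text
time_s: 11.82
position: [539.9, 207.6, 11.5]
eef_rot: [-1.157, 1.241, 1.157]
ft_force: [0.4, -0.5, -1.7]
width: 33.5
```

{"name": "step_arm", "arguments": {
  "targets": [0,1,0,0,0,0,0.7,0,0,0,0,0,0,0,0]
}}

```text
time_s: 12.2
position: [539.6, 207.5, 9.5]
eef_rot: [-1.157, 1.242, 1.157]
ft_force: [-0.7, 0.0, -1.7]
width: 33.4
```

{"name": "step_arm", "arguments": {
  "targets": [0,0.7,0,0,0,0,0,0,0,0,0,0,0,0,0]
}}

```text
time_s: 12.58
position: [539.7, 207.6, 8.9]
eef_rot: [-1.157, 1.242, 1.157]
ft_force: [0.5, -0.5, -2.1]
width: 33.5
```

{"name": "step_arm", "arguments": {
  "targets": [0,0.7,0,0,0,0,0,0,0,0,0,0,0,0,0]
}}

```text
time_s: 12.95
position: [539.8, 207.6, 8.8]
eef_rot: [-1.157, 1.241, 1.157]
ft_force: [-1.7, -1.8, 5.2]
width: 33.7
```

Upward force of about 7 N: it's on the floor. Releasing.

{"name": "step_arm", "arguments": {
  "targets": [60,0,0,0,0,70,0,0,0,0,80,0,0,0,0,80,0,0,0,0,80,0,0,0,0,80,0,0,0,0]
}}

```text
time_s: 13.7
position: [539.7, 207.6, 8.2]
eef_rot: [-1.157, 1.242, 1.157]
ft_force: [-0.6, -1.0, -0.2]
width: 68.1
```

{"name": "step_arm", "arguments": {
  "targets": [80,-5,0,0,0,80,-12,0,0,0,80,-25,0,0,0,80,-40,0,0,0,80,-40,0,0,0,80,-40,0,0,0,80,0,40,0,0,80,0,40,0,0,80,0,0,0,0,80,0,0,0,0]
}}

```text
time_s: 14.95
position: [460.9, 213.3, 171.2]
eef_rot: [-1.158, 1.24, 1.156]
ft_force: [0.4, -0.4, -0.5]
width: 68.6
```

Run:
```python
from h import *
T=tool();s=arm.state();print(T[:3,3],s["ft_force"],s["time_s"],s["width"])
g=grab("wrist");save(g[0],"w5.png");P=cloud(g)
k=P[(P[...,2]>38)&(P[...,2]<56)&(abs(P[...,0]-540)<110)&(abs(P[...,1]-207)<60)]
print(len(k),np.median(k,0),np.percentile(k[:,2],[5,95]));r=cv2.minAreaRect(k[:,:2].astype(np.float32));print(r)
g=grab("scene");save(g[0],"s5.png")
```

```text
[460.86737297 213.3044387  171.22676608] [ 0.39181259 -0.35979209 -0.47420242] 14.95 68.6055028310117
3922 [533.67838759 207.40586541  46.01964046] [42.00169548 47.62100791]
((539.5477905273438, 208.31640625), (41.339664459228516, 147.92466735839844), 85.05147552490234)
```

View pics/w5.png

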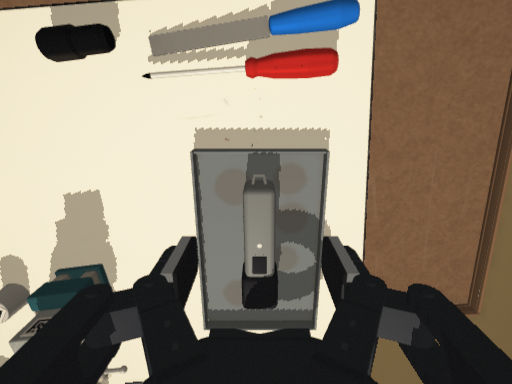

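View pics/s5.png

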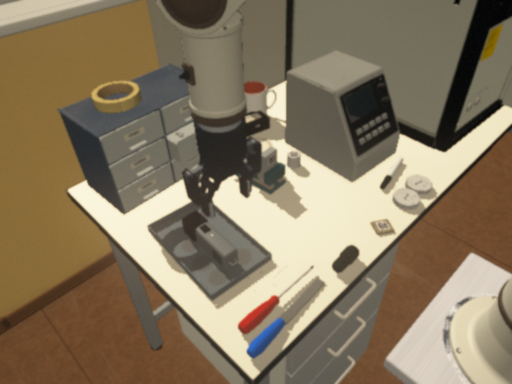

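The reader lies flat in the tray: wrist view (259,240), top at z ≈ 46 (3 + 44 expected), centre about (540,208). The gripper is clear.

```bash
python3 -c "
from bench import arm
print(arm.job_done())"
```

```text
the job is handed in; nothing more can be done
None
```

I picked up the reader, held it at the label for about 2.7 s, laid it in the grey tray, let go and handed the job in at about 15 s. The hand-in reports no verdict, so the figures below are my own last checks.

- **Reading pose:** the nose was about 65 mm in front of the label. The sight line was about 80 mm above the bench, within about 2 mm of the label's centre sideways, and square on to within about 1°. Joint speeds were near zero and I saw no sign of contact with the vice or sample.
- **Placing:** I lowered it until the wrist felt about 7 N from the floor, then opened the gripper. The reader lies flat and right way up. Its centre is about 13 mm from the tray's middle, and its top is at z ≈ 46 mm (47 expected). The gripper is about 125 mm above it and touching nothing.
- **Check that disagreed:** a fit to the reader's edges in the wrist depth image gave a yaw of 8.8° instead of 4.5°. I put that down to mixed-depth pixels at the edges. The tail, dot and window all lined up with the tool plane in the wrist picture, so I went with 4.5°.

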